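# Pump up the vacuum foot of a phone dock

## Task

Anchor the phone dock to the desk: with closed fingertips press its round pump plunger all the way down and let it come right back up, again and again, until the indicator pin beside it stands fully out of its collar. Only press the plunger, do not grip it or pull it up; do not touch the indicator pin, the small square release button or the phone, and leave the other things on the desk where they are. Finish clear of the dock with the plunger up.

Things in the scene. Friction and masses are not known exactly. Their poses are not given: they have to be found in the camera images.
- dock: Fixed low phone dock: aluminium slab on a rubber foot, 156 (x) by 270 (y) mm, top 28 mm above the desk. Origin: centre of its underside; -x is its front, toward the robot. In its frame (mm): plunger at x -15, y -78; indicator pin x -42, y +15; release button x -42, y +85; phone cradle x +10 to +65, y -30 to +120. Place and yaw differ each run.
- plunger_top (a point): Centre of the flat top of the pump plunger: black mushroom cap, 50 mm across, 14 mm thick, on a steel rod over a round barrel (60 mm across, top 78 mm above the desk). This point moves with the cap: 122 mm above the desk at rest, 98 mm when bottomed.
- plunger (a joint): Plunger travel in m: 0 at rest (up), grows as it is pressed straight down, 0.024 at its hard stop. A 400 N/m spring (10 N at the bottom) brings it back within 0.3 s. Each down stroke drives the pin out by one fifth of its travel (4.8 mm if full); the return leaves the pin. Extra strokes do no harm. It can be pulled 6 mm above rest (negative), which is not wanted.
- indicator_pin: Steel pin, 12 mm across, that rises upright out of a round grey collar (22 mm across, top 52 mm above the desk). Origin: centre of the pin's flat tip; z up. Tip 54 mm above the desk when fully in, 78 mm when fully out; it starts between 54 and 62 mm, so 4 to 6 strokes are needed. Friction holds it where it is. Not to be touched.
- release_button: Small square black button, 22 mm, in a grey square bezel at the front left of the dock; it would let the vacuum go. Origin: centre of its top, 38 mm above the desk. Travel 5 mm. Not to be pressed or touched.
- phone: Black phone lying on its long edge in the cradle, 150 mm (y) by 72 mm high by 8 mm, leaning back 17 degrees, fixed to the dock. Origin: middle of its lower edge, 35 mm above the desk; its upper edge is 105 mm above the desk. Not to be touched.
- marker: Loose orange marker, 121 mm long, 14 mm high, lying along the dock's front, about 35 mm in front of it. Origin: centre of its underside. Leave it.
- usb_stick: Loose memory stick, 17 x 52 x 8 mm, about 40 mm beyond the dock's right (-y) end. Origin: centre of its underside. Leave it.
- sticky_notes: Loose yellow pad of notes, 76 x 76 x 16 mm, about 30 mm beyond the dock's left (+y) end. Origin: centre of its underside. Leave it.
- binder_clip: Loose binder clip, 32 x 52 x 14 mm, in front of the dock, right of the marker. Origin: centre of its underside. Leave it.

How it is judged:
By the outcome, as a careful person would: the job done as asked, in the order asked, and still so for the second after the job is handed in, with the robot touching nothing.
It also fails if it takes over 45 s, if anything falls off the work surface, if the arm or the gripper's body presses on something with over 40 N, if the wrist force passes 120 N, or if a joint passes its speed limit or range.

## Robot

A 6-joint arm with a two-finger parallel gripper is mounted at the origin on a cart in front of the work surface, level with it; the furniture and walls round the work are solid. World frame = base frame: x ahead of the robot, y to its left, z up, the work surface at z = 0. Lengths are in m, angles in degrees, forces in N, time in s.
With the tool pointing down it reaches from about 0.25 to 0.725 m from the base axis. Payload 9.7 kg.
Tool frame: the origin (TCP) lies at the very end of the fingers, on their centre line; the grasp point (between the pads) lies 19 mm behind it; z points along the fingers, y is the line along which they close (so a half turn about z gives the same grasp; the last joint's range is limited). The gripper opens to 85 mm and grips with 20 to 120 N. Pads are 22 mm wide; open, the fingers measure 114 mm over their backs; the gripper's body (76 mm by 85 mm) begins 54 mm behind the grasp point. The pads swing forward as they close: fully open they stand 13 mm farther back than shut.
Start: joints at [75.974, 4.979, 10.078, 95.1, 0, 90], TCP at [0.133, 0.534, 0.231] pointing down, gripper open.
Joint ranges: [-179.16, 179.16], [-48.56, 103.87], [-65.8, 70.77], [-126.05, 130.52], [-82.76, 87.17], [-180, 180]. Speed limits (degrees/s): [127.2, 127.2, 147.25, 180, 180, 180].

## Interface

Orientations are given as [roll, pitch, yaw] about the fixed x, y, z axes, in that order (R = Rz(yaw) Ry(pitch) Rx(roll)).
In Python, from workcell import bot, viewer, finder gives the robot as it stands. The module is installed in compiled form; this text tells all that it offers.
- The arm moves only by the shell command python3 -m inch 'ROWS' [FORCE]. ROWS is JSON, a list that holds one entry, the list of rows, each a list of 7 numbers: the opening in per cent of the stroke, from 0 (shut) to 100 (fully open), then the shift along the tool's x, y, z in mm, then the turn, a rotation vector about the tool's x, y, z in degrees. In form: [[[grip, tx, ty, tz, ax, ay, az], ...]]. A call has 1 to 8 rows; each row shifts and turns the commanded pose from where the row before left it, along the tool's axes as they then stand; what a row does not reach is not made up. A row lasts 1/8 s, in which the tool goes at most 62.5 mm and 10.7 degrees, less where a joint would pass 70% of its speed; a pose out of reach is approached as far as the arm can. A call with a gripper value outside its range is refused whole. The fingers move at their own pace and stop on an object; FORCE is the grip in N (left out, the last holds). Time passes only in rows, so rows that do not move let the fingers close. It gives the time, the measured TCP pose, the force, the opening and the grip force at its end, in the units of the state.
- bot.get_obs(): the state, without advancing time (a new reading comes with each control period).
- viewer.camera(name): name is "scene" or "top" or "wrist"; returns a dict with "pixels" (400x640x3 uint8, red, green, blue), "vfov" (degrees; the focal length in pixels is half the picture's height over the tangent of half this angle, whatever the lens; pixels are square), "cx", "cy" (the principal point, pixels), "R" (3x3) and "t" (3): a world point X has camera coordinates R X + t. Camera axes: x right, y down, z forward; pixel columns grow to the right and rows downward; lengths in m; the calibration is good to about 2 mm. A picture is of the moment at which its call begins. There is no depth.
- bot.job_done(): hands the job in; it is judged then, once.
Trained networks look in the newest picture that a camera, given by its name, has taken for a name from the list of things; names that differ only in an ending like _2 or _b are one class to them, and where a whole thing is asked for, a point or a joint stands for the part that bears it (a point fixed in the world has none). Each returns a list of dicts, best first, with "conf" (0 to 1); they miss things now and then, are a little off and sometimes report something else, mostly with a low value. They report only what shows in the picture. A call takes as long as a camera call.
- finder.outline_of(camera, thing): "pixels" (400x640 bool, what is visible of it) and "extent" ([centre column, centre row, width, height] in pixels, round what is visible of it).
- finder.mark_of(camera, thing): "position" ([column, row] in pixels: a listed point, or the origin of a listed thing).
The state is a dict: "time": time; "q": joint angles; "qd": joint speeds; "joint_efforts": joint torques, N m; "ee_pos": TCP position; "tcp_rot": TCP orientation; "wrist_force": force on the tool from outside, world axes, zero at the start; "torque": the same for the moment, N m; "opening": finger opening in m; "grasp_force": force on a finger pad.
Only numpy, scipy, OpenCV 4.12 (cv2) and the standard library are available. Lean on these libraries where they do the work, as an engineer would, in place of code of your own. Each camera call takes 0.05 s, during which the arm holds its last target. There are 200 camera calls.

## Working session

There is one attempt and no reset: what is moved stays moved. The work goes in short steps, Python scripts to look and compute and a shell command to move; the robot and the scene stay as the last step left them, time stands still between calls to the robot, and variables do not carry over. Pictures are saved under pics/ and viewed, at most 10 in all, crops included, and the job is handed in when it is done.

```bash
mkdir -p pics; cat > h.py <<'E'
import numpy as np, cv2
from workcell import bot, viewer, finder
def ray(c,uv,z):
    f=200/np.tan(np.radians(c["vfov"])/2); R=np.array(c["R"]);t=np.array(c["t"])
    d=R.T@np.array([(uv[0]-c["cx"])/f,(uv[1]-c["cy"])/f,1]); o=-R.T@t
    return o+d*(z-o[2])/d[2]
def proj(c,X):
    f=200/np.tan(np.radians(c["vfov"])/2); p=np.array(c["R"])@X+np.array(c["t"])
    return p[:2]/p[2]*f+[c["cx"],c["cy"]]
E
python3 - <<'E'
from h import *
o=bot.get_obs(); print(o["time"],o["ee_pos"],o["tcp_rot"],o["opening"])
ims=[]
for n in("top","scene"):
    c=viewer.camera(n); ims.append(c["pixels"])
    for th,z in(("plunger_top",.122),("dock",0),("indicator_pin",.058),("release_button",.038),("phone",.035),("marker",0),("usb_stick",0),("sticky_notes",0),("binder_clip",0)):
        for m in finder.mark_of(n,th)[:2]: print(n,th,round(m["conf"],2),np.round(m["position"]),np.round(ray(c,m["position"],z),3))
im=np.vstack(ims); cv2.imwrite("pics/a.png",cv2.resize(im[:,:,::-1],(480,600)))
E
```

```text
0.0 [0.13324903 0.53338005 0.23057981] [-1.79924302e+02  1.32149185e-03  1.65973854e+02] 0.08566890145561414
top plunger_top 0.71 [342. 201.] [0.526 0.023 0.122]
top plunger_top 0.59 [305. 228.] [0.479 0.1   0.122]
top dock 0.93 [306. 215.] [0.527 0.1   0.   ]
top indicator_pin 0.38 [306. 227.] [0.49  0.1   0.058]
top release_button 0.65 [274. 239.] [0.475 0.172 0.038]
top phone 0.72 [281. 206.] [0.546 0.152 0.035]
top phone 0.55 [211. 226.] [0.516 0.307 0.035]
top marker 0.81 [309. 273.] [0.397 0.106 0.   ]
top usb_stick 0.57 [387. 189.] [ 0.568 -0.091  0.   ]
top sticky_notes 0.88 [214. 228.] [0.518 0.311 0.   ]
top binder_clip 0.54 [345. 202.] [0.549 0.009 0.   ]
top binder_clip 0.49 [368. 250.] [ 0.433 -0.031  0.   ]
scene plunger_top 0.64 [329. 202.] [0.523 0.015 0.122]
scene dock 0.79 [302. 242.] [0.525 0.098 0.   ]
scene dock 0.3 [255. 258.] [0.407 0.109 0.   ]
scene indicator_pin 0.57 [287. 221.] [0.489 0.106 0.058]
scene release_button 0.43 [257. 219.] [0.472 0.187 0.038]
scene phone 0.96 [297. 215.] [0.556 0.153 0.035]
scene marker 0.85 [254. 258.] [0.408 0.111 0.   ]
scene usb_stick 0.66 [380. 265.] [ 0.578 -0.077  0.   ]
scene sticky_notes 0.6 [242. 208.] [0.529 0.328 0.   ]
scene binder_clip 0.61 [308. 281.] [ 0.433 -0.024  0.   ]
scene binder_clip 0.15 [306. 240.] [0.536 0.097 0.   ]
```

View pics/a.png

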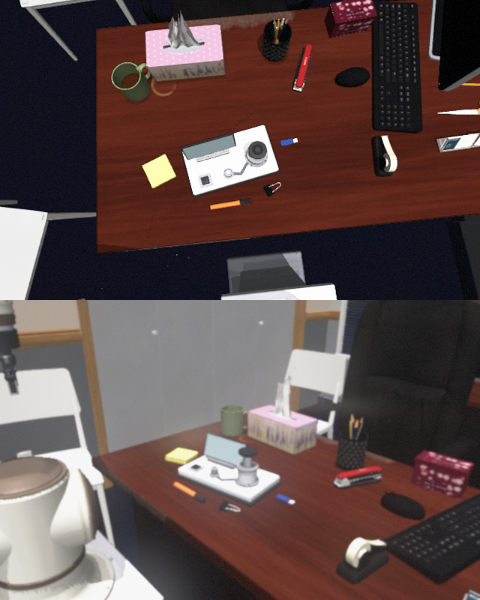

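```bash
python3 -m inch '[[[0,-30,-24,0,0,0,0],[0,-46,-36,0,0,0,0],[0,-46,-36,0,0,0,0],[0,-46,-36,0,0,0,0],[0,-46,-36,0,0,0,0],[0,-46,-36,0,0,0,0],[0,-46,-36,0,0,0,0],[0,-46,-36,0,0,0,0]]]'
python3 -m inch '[[[0,-40,-32,0,0,0,0],[0,-40,-32,0,0,0,0],[0,-25,-25,0,0,0,0],[0,0,0,0,0,0,0],[0,0,0,0,0,0,0]]]'
python3 - <<'E'
from h import *
o=bot.get_obs(); print(o["time"],o["ee_pos"],o["tcp_rot"],o["opening"],o["q"])
ims=[]
for n in("top","scene","wrist"):
    c=viewer.camera(n); ims.append(c["pixels"])
    for th,z in(("plunger_top",.122),("dock",0),("indicator_pin",.058),("release_button",.038),("phone",.035)):
        for m in finder.mark_of(n,th)[:2]: print(n,th,round(m["conf"],2),np.round(m["position"]),np.round(ray(c,m["position"],z),3))
        if th=="plunger_top":
            for m in finder.outline_of(n,th)[:1]: print(m["conf"],m["extent"])
cv2.imwrite("pics/b.png",ims[2][:,:,::-1])
E
```

```text
time: 2.0
ee_pos: [0.4088, 0.1788, 0.2316]
tcp_rot: [180.0, 0.0, 166.0]
wrist_force: [0.8, 1.6, 0.6]
opening: 0.0003
grasp_force: 0.0
time: 2.62
ee_pos: [0.488, 0.0689, 0.2313]
tcp_rot: [180.0, -0.0, 166.0]
wrist_force: [0.6, 0.5, 0.3]
opening: -0.0001
grasp_force: 0.0
2.625 [0.48797052 0.06892695 0.23128471] [ 1.79991314e+02 -1.88046533e-02  1.65951921e+02] -5.825481989868076e-05 [ 8.03122687e+00 -2.83624830e+00  2.14370476e+00  9.49941137e+01
  1.51174096e-02  2.20793052e+01]
top phone 0.65 [214. 225.] [0.518 0.301 0.035]
scene plunger_top 0.56 [330. 201.] [0.53  0.019 0.122]
0.98 [329.1, 207.1, 24.7, 22.9]
scene dock 0.76 [301. 244.] [0.518 0.094 0.   ]
scene indicator_pin 0.51 [288. 216.] [0.509 0.125 0.058]
scene release_button 0.44 [258. 218.] [0.479 0.191 0.038]
scene phone 0.6 [298. 214.] [0.56  0.151 0.035]
wrist plunger_top 0.55 [268. 254.] [0.529 0.019 0.122]
0.95 [270.1, 251.6, 62.7, 57.5]
wrist indicator_pin 0.58 [357. 159.] [0.488 0.105 0.058]
wrist release_button 0.59 [423. 125.] [0.476 0.173 0.038]
wrist phone 0.79 [408. 202.] [0.549 0.147 0.035]
wrist phone 0.44 [335.  58.] [0.399 0.107 0.035]
```

View pics/b.png

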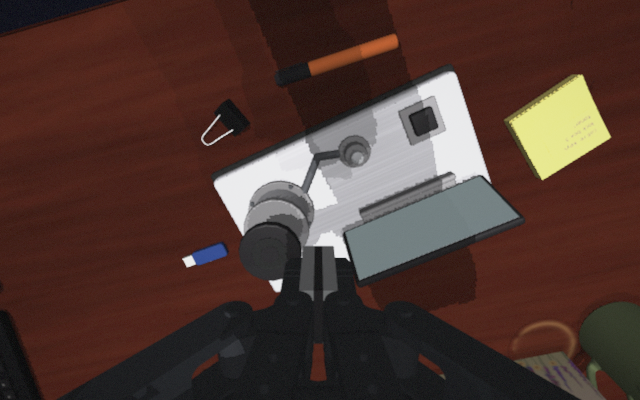

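The wrist image shows the cap at (268,254) and the pin at (357,159). Both agree with the other views and put the plunger at (0.529, 0.019). I'll move above it and descend.

```bash
python3 -m inch '[[[0,-26,-19,0,0,0,0],[0,-26,-19,0,0,0,0],[0,0,0,40,0,0,0],[0,0,0,40,0,0,0],[0,0,0,15,0,0,0],[0,0,0,0,0,0,0]]]'
python3 -m inch '[[[0,0,0,14,0,0,0],[0,0,0,14,0,0,0],[0,0,0,8,0,0,0],[0,0,0,0,0,0,0]]]'
```

```text
time: 4.42
ee_pos: [0.5291, 0.0193, 0.1361]
tcp_rot: [-180.0, -0.1, 166.0]
wrist_force: [-1.1, 0.5, -0.4]
opening: 0.0003
grasp_force: 0.0
time: 4.92
ee_pos: [0.5306, 0.0194, 0.1009]
tcp_rot: [179.9, 0.2, 166.0]
wrist_force: [3.0, 0.9, 8.0]
opening: -0.0004
grasp_force: 4.1
```

```bash
python3 -m inch '[[[0,0,0,3,0,0,0],[0,0,0,0,0,0,0]]]'; python3 -m inch '[[[0,0,0,2,0,0,0],[0,0,0,0,0,0,0]]]'
```

```text
time: 5.18
ee_pos: [0.5306, 0.0194, 0.0984]
tcp_rot: [179.9, 0.2, 166.0]
wrist_force: [2.0, 0.5, 9.0]
opening: 0.0001
grasp_force: 4.7
time: 5.42
ee_pos: [0.5306, 0.0194, 0.0979]
tcp_rot: [179.9, 0.2, 166.0]
wrist_force: [-2.2, 0.1, 19.7]
opening: -0.0002
grasp_force: 9.6
```

The hard stop is confirmed at z = 0.098 with about 20 N. Next is to repeat the full strokes.

```bash
for i in 2 3 4 5; do python3 -m inch '[[[0,0,0,-17,0,0,0],[0,0,0,-18,0,0,0],[0,0,0,0,0,0,0],[0,0,0,0,0,0,0],[0,0,0,17,0,0,0],[0,0,0,18,0,0,0],[0,0,0,0,0,0,0],[0,0,0,0,0,0,0]]]' | egrep 'time|ee_pos|force'; done
```

```text
time: 6.42
ee_pos: [0.5301, 0.0193, 0.0979]
wrist_force: [-7.3, -1.5, 30.5]
grasp_force: 15.2
time: 7.42
ee_pos: [0.5301, 0.0193, 0.0978]
wrist_force: [-8.2, -1.2, 30.5]
grasp_force: 15.3
time: 8.43
ee_pos: [0.5301, 0.0193, 0.0978]
wrist_force: [-8.2, -0.8, 30.8]
grasp_force: 15.3
time: 9.43
ee_pos: [0.5301, 0.0193, 0.0978]
wrist_force: [-7.7, -0.9, 31.6]
grasp_force: 15.3
```

```bash
python3 -m inch '[[[0,0,0,-17,0,0,0],[0,0,0,-18,0,0,0],[0,0,0,0,0,0,0],[0,0,0,0,0,0,0],[0,0,0,17,0,0,0],[0,0,0,17,0,0,0],[0,0,0,0,0,0,0],[0,0,0,0,0,0,0]]]' | egrep 'time|ee_pos|force'
python3 -m inch '[[[0,0,0,-17,0,0,0],[0,0,0,-25,0,0,0],[0,0,0,-50,0,0,0],[0,0,0,-42,0,0,0],[0,50,36,0,0,0,0],[0,50,36,0,0,0,0],[0,0,0,0,0,0,0],[0,0,0,0,0,0,0]]]'
python3 - <<'E'
from h import *
c=viewer.camera("wrist")
for th in("plunger_top","indicator_pin"):
    for m in finder.mark_of("wrist",th)[:1]: print(th,m["conf"],np.round(m["position"]),[(z,np.round(ray(c,m["position"],z),3)) for z in(.058,.078,.098,.122)])
P=np.array([.489,.104]); print([(z,proj(c,np.r_[P,z])) for z in(.052,.054,.073,.078)], proj(c,np.array([.529,.019,.122])))
u=proj(c,np.array([.489,.104,.06])).astype(int)
s=c["pixels"][max(0,u[1]-70):u[1]+100,max(0,u[0]-150):u[0]+100]
c2=viewer.camera("scene"); a=proj(c2,np.array([.50,.08,.07])).astype(int); s2=c2["pixels"][a[1]-50:a[1]+50,a[0]-75:a[0]+75]
for th in("plunger_top","indicator_pin"):
    for m in finder.mark_of("scene",th)[:1]: print(th,m["conf"],np.round(m["position"]))
print([proj(c2,np.r_[P,z]) for z in (.054,.078)])
r=lambda s,w:cv2.resize(s[:,:,::-1],(w,300),interpolation=cv2.INTER_CUBIC)
cv2.imwrite("pics/c.png",np.vstack([r(s,440),r(s2,440)]))
E
```

```text
time: 10.42
ee_pos: [0.53, 0.0193, 0.0979]
wrist_force: [-5.3, -0.2, 23.8]
grasp_force: 11.8
time: 11.42
ee_pos: [0.4499, 0.1133, 0.2291]
tcp_rot: [-180.0, -0.0, 166.0]
wrist_force: [0.3, -0.0, -0.4]
opening: -0.0
grasp_force: 0.0
plunger_top 0.67 [230. 308.] [(0.058, array([ 0.569, -0.01 ,  0.058])), (0.078, array([ 0.557, -0.001,  0.078])), (0.098, array([0.544, 0.008, 0.098])), (0.122, array([0.529, 0.019, 0.122]))]
indicator_pin 0.61 [319. 216.] [(0.058, array([0.493, 0.103, 0.058])), (0.078, array([0.485, 0.105, 0.078])), (0.098, array([0.478, 0.107, 0.098])), (0.122, array([0.469, 0.109, 0.122]))]
[(0.052, array([318.27966243, 209.49578682])), (0.054, array([318.28159047, 210.23514829])), (0.073, array([318.30104909, 217.69710017])), (0.078, array([318.30654023, 219.80283079]))] [229.38344028 307.50434843]
plunger_top 0.64 [328. 199.]
indicator_pin 0.49 [285. 212.]
[array([287.19759932, 223.39439487]), array([287.04113995, 212.97658057])]
```

View pics/c.png

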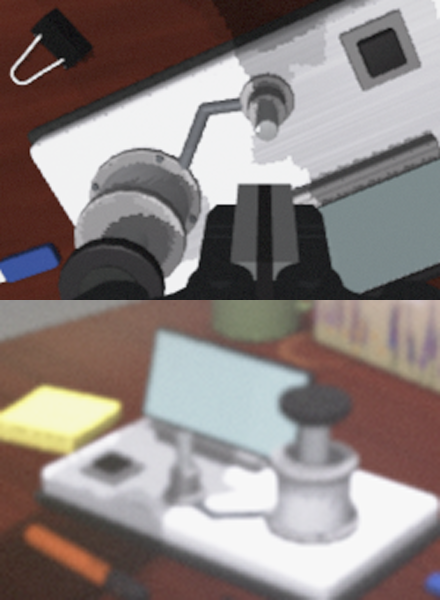

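The wrist crop and the scene crop both show the pin standing tall. Its tip in the scene view is at (285,212), and the expected position at full height is (287,213). The plunger cap is up, projecting to z = 0.122. I'll retreat from the dock and hand in.

```bash
python3 -m inch '[[[0,40,0,-10,0,0,0],[0,40,0,-10,0,0,0],[0,20,0,0,0,0,0],[0,0,0,0,0,0,0],[0,0,0,0,0,0,0],[0,0,0,0,0,0,0]]]' && python3 -c "
from workcell import bot; print(bot.job_done())"
```

```text
time: 12.48
ee_pos: [0.3535, 0.1373, 0.2499]
tcp_rot: [-180.0, -0.0, 165.9]
wrist_force: [0.1, -0.9, 0.2]
opening: 0.0
grasp_force: 0.0
the job is handed in; nothing more can be done
None
```

I pressed the plunger all the way down six times; in the camera images afterwards the indicator pin stood fully out and the plunger was back up. The arm finished clear of the dock, and I handed the job in at about 12.5 s; no verdict came back.

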